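# Right the fallen angle plate and clamp it in the drilling jig

## Robot

A 7-joint arm with a two-finger parallel gripper is mounted at the origin on a cart in front of the work surface, level with it; the furniture and walls round the work are solid. World frame = base frame: x ahead of the robot, y to its left, z up, the work surface at z = 0. Lengths are in m, angles in rad, forces in N, time in s.
With the tool pointing down it reaches from about 0.425 to 1.025 m from the base axis. Payload 9.4 kg.
Tool frame: the origin (TCP) lies midway between the tips of the shut fingers; the grasp point (between the pads) lies 19 mm behind it; z points along the fingers, y is the line along which they close (so a half turn about z gives the same grasp; the last joint's range is limited). The gripper opens to 93 mm and grips with 3 to 60 N. Pads are 15 mm wide; open, the fingers measure 128 mm over their backs; the gripper's body (75 mm by 188 mm) begins 65 mm behind the grasp point.
Start: joints at [-1.366, 0.599, -0.003, 1.599, 0.002, 0.943, -0.08], TCP at [0.202, 0.696, 0.219] pointing down, gripper open.
Joint ranges: [-2.57, 2.57], [-0.35, 1.97], [-1.29, 1.29], [0.11, 2.56], [-1.05, 4.19], [0.11, 1.86], [-2.63, 2.63]. Speed limits (rad/s): [2.22, 2.22, 3.01, 3.01, 3.14, 3.14, 3.14].

## Interface

Orientations are given as a 3x3 rotation matrix whose columns are the frame's x, y, z axes.
In Python, from bench import bot, hand, kinematics, vision gives the robot as it stands. The module is installed in compiled form; this text tells all that it offers. Calls block until the motion is done:
- bot.move_to(position, orientation): joint-space move of the TCP to a pose.
- bot.line_to(position, max_speed=0.15, rotation=None): straight line of the TCP; rotation=None keeps the orientation; max_speed is the mean speed in m/s.
- bot.move_joints(angles): joint-space move.
- hand.open_gripper() and hand.close_gripper(newtons=None): open the fingers fully, or close them until they stop; newtons is the grip in N (None keeps the last).
- bot.pause(seconds).
- kinematics.ik(position, orientation): joint angles nearest the present ones, or None.
- vision.snapshot(name): name is "scene" or "top"; returns a dict with "image" (384x512x3 uint8, red, green, blue), "K" (3x3 intrinsics, pixels), "dist_coeffs" ([k1, k2, p1, p2, k3] as OpenCV has them; the pictures are not rectified), "R" (3x3) and "t" (3): a world point X has camera coordinates R X + t. Camera axes: x right, y down, z forward; pixel columns grow to the right and rows downward; lengths in m; the calibration is good to about 2 mm. A picture is of the moment at which its call begins. There is no depth.
A pose or a line that the arm cannot do raises bot.Unreachable and nothing moves.
- bot.hand_in(): hands the job in; it is judged then, once.
Readings, each from a call of its own:
- bot.current_time(): time.
- bot.current_q(): joint angles.
- bot.current_qvel(): joint speeds.
- bot.current_joint_torque(): joint torques, N m.
- bot.current_ee_pos(): TCP position.
- bot.current_ee_rot(): TCP orientation.
- bot.current_force(): force on the tool from outside, world axes, zero at the start.
- bot.current_moment(): the same for the moment, N m.
- bot.current_grip_width(): opening from 0.0 (shut) to 1.0 (fully open).
- bot.current_finger_force(): force on a finger pad.
Only numpy, scipy, OpenCV 4.12 (cv2) and the standard library are available. Lean on these libraries where they do the work, as an engineer would, in place of code of your own. Each camera call takes 0.05 s, during which the arm holds its last target. There are 200 camera calls.

## Task

The aluminium angle plate has fallen onto its back on the drilling jig. Tip it up so that it stands on its foot again, then push it fully home into the corner between the fence and the side stop, and last close the toggle clamp on its foot by swinging its handle up and over as far as it goes. Leave the tools and other things around the jig where they are.

Things in the scene. Friction and masses are not known exactly. Their poses are not given: they have to be found in the camera images.
- angle_plate: Cast aluminium angle plate, an L 90 mm wide, 0.5 to 0.8 kg, loose. Upright 90 mm high, 8 mm thick; foot 92 mm long over all, 14 mm thick. Origin: middle of the outer heel edge. Standing: z up along the back of the upright, foot along its -x, y along the heel. Start: lies on the back of the upright on the board, foot pointing up, z roughly towards the fence, heel edge nearest the robot.
- foot_end (a point): Middle of the foot's end edge on the inner (upper) face, 92 mm from the heel; 92 mm above the board at the start. The plate rights by tipping about its heel: this end comes towards the robot and down. A fingertip on the inner face drags it over with about 2 N; past about 35 degrees it drops onto its foot by itself. Standing, a sudden or high push on the upright can tip it back.
- web_top (a point): Top of the left side web, on its inner face, at the upright. A web 7 mm thick closes each side of the L: 38 mm high at the upright, falling in a straight line to 18 mm where it ends, 54 mm from the heel, on the foot. 76 mm are free between them, room for closed fingers to push the upright's inner face, or a web sideways. Slots in upright and foot are 11 mm wide, too narrow for a finger.
- jig: Drilling jig, fixed to the bench: plywood board 18 mm thick; origin on its underside, at bench height. x points away from the robot to the fence, z up. The board runs from x -120 to +140 and y -184 to +100 mm. A wooden fence stands across its far side, a wooden side stop on its left (+y); a toggle clamp on its right at x = 35 mm, its bracket from y = -177 to -115 mm.
- fence (a point): Middle of the top edge of the fence's face, which looks to the jig's -x: at jig x = 110 mm, y from -75 to +75 mm, 46 mm above the board.
- side_stop (a point): Middle of the top edge of the side stop's face, which looks to the jig's -y: at jig y = 55 mm, x from 1 to 109 mm, 26 mm above the board.
- home (a point): The point on the board's top where the angle plate's origin lies when it is fully home: the back of the upright against the fence and its left side against the side stop. Axes as the jig's; the plate is then turned like the jig.
- clamp_handle (a joint): Toggle clamp handle (rad). 0 = open: leaning outward (jig -y), 57 degrees from vertical, arm up. Grows as the handle is swung up and over towards the plate, which lowers the arm. 1.40 = closed: the handle leans 23 degrees past vertical towards the plate and meets its stop. The arm is then level and its sprung rubber tip presses the foot 75 mm from the fence with about 6 N. Stays where it is left.
- handle_end (a point): Outer end of the clamp's handle: round black grip 18 mm thick, the last 80 mm of a bar 112 mm long. Its hinge runs along the jig's x at jig x = 35, y = -164, z = 28 mm. Open, this end is at jig y = -258, z = 89 mm; closed at y = -120, z = 131 mm. Pushed from its outer side along its arc (up and to jig +y) it closes with under 12 N; pushed only sideways it may bind.
- clamp_arm: Steel arm of the toggle clamp with its sprung rubber tip 106 mm from its hinge, which is at jig x = 35, y = -124, z = 48 mm (the origin). At the start it stands up, leaning 10 degrees outward (jig -y), top 165 mm above the bench; it swings over and down to jig +y onto the foot when the handle is closed. y runs along the arm; z is up when closed.
- marker: Dark marker pen, 122 x 18 mm, lying on the jig's board along its left edge. Origin: middle of its underside. To be left alone.
- wood_block: Sawn wooden offcut, 71 x 45 mm, 35 mm high, lying on the bench left of the jig. Origin: middle of its underside. To be left alone.
- hammer: Hammer with wooden handle, 280 mm long, lying on the bench right of the jig. Origin: middle of its underside. To be left alone.
There are look-alikes about, which are no part of the job. What is shaped like the angle_plate but yellow is not meant.

How it is judged:
On the way, in this order (a step that is already met when the one before it is completed fails the run):
1. the angle plate stands upright on its foot on the board, still away from the fence (angle between angle_plate's own z axis and vertical below 0.06 rad and linear speed of angle_plate below 0.05 m/s and z of angle_plate in the frame of home below 0.004 m), for 0.2 s.
2. the angle plate is fully home against fence and side stop, before the clamp is closed (angle between angle_plate's own z axis and vertical below 0.06 rad and x of angle_plate in the frame of home above -0.004 m and y of angle_plate in the frame of home above -0.004 m and horizontal distance between angle_plate and home below 0.006 m and angle between the x axis of angle_plate and the x axis of home, either way round below 0.05 rad and value of joint clamp_handle below 0.6 rad), for 0.2 s.
At the end, for the whole second after the job is handed in: The angle plate stands upright on the board (within 0.06 rad), within 4 mm of both the fence and the side stop and turned less than 0.05 rad from the jig, the clamp's handle is swung past 1.3 rad and the clamp's rubber tip presses on the plate's foot with more than 3 N; the plate is at rest (angle between angle_plate's own z axis and vertical below 0.06 rad and x of angle_plate in the frame of home above -0.004 m and y of angle_plate in the frame of home above -0.004 m and horizontal distance between angle_plate and home below 0.006 m and angle between the x axis of angle_plate and the x axis of home, either way round below 0.05 rad and z of angle_plate in the frame of home below 0.004 m and value of joint clamp_handle above 1.3 rad and contact force between clamp_arm and angle_plate above 3 N and linear speed of angle_plate below 0.02 m/s); the robot touches nothing.
It fails at once if a bystander (marker, wooden offcut, hammer) is shifted by more than 25 mm (distance of any of marker, wood_block, hammer from where it was at the start of the episode above 0.025 m).
It also fails if it takes over 72 s, if anything falls off the work surface, if the arm or the gripper's body presses on something with over 40 N, if the wrist force passes 120 N, or if a joint passes its speed limit or range.

## Working session

There is one attempt and no reset: what is moved stays moved. The work goes in short steps, each a Python script; the robot and the scene stay as the last script left them, time stands still between calls to the robot, and variables do not carry over. Pictures are saved under pics/ and viewed, at most 10 in all, crops included, and the job is handed in when it is done.

```bash
mkdir -p pics; python3 - <<'E'
from bench import bot,hand,kinematics,vision
import cv2,pickle
for n in("scene","top"):
    s=vision.snapshot(n); pickle.dump(s,open(n+'.pkl','wb'))
    cv2.imwrite(f'pics/{n}0.png',cv2.resize(s['image'][:,:,::-1],(800,600),interpolation=cv2.INTER_CUBIC))
    print(n,s['K'].tolist(),s['dist_coeffs'],(-s['R'].T@s['t']).round(3),s['R'].round(2).tolist())
print(bot.current_time())
E
```

```text
scene [[369.447579172831, 0.0, 250.99840818785924], [0.0, 369.447579172831, 193.9406614986244], [0.0, 0.0, 1.0]] [-0.05704503  0.          0.          0.          0.        ] [-0.059 -0.515  0.812] [[0.74, -0.67, -0.01], [-0.43, -0.47, -0.77], [0.51, 0.57, -0.64]]
top [[395.26082722820456, 0.0, 257.70889297490265], [0.0, 395.26082722820456, 189.75304731118], [0.0, 0.0, 1.0]] [-0.02072159  0.          0.          0.          0.        ] [0.467 0.099 1.219] [[-0.01, -1.0, -0.03], [-1.0, 0.01, -0.02], [0.02, 0.03, -1.0]]
0.1
```

View pics/scene0.png

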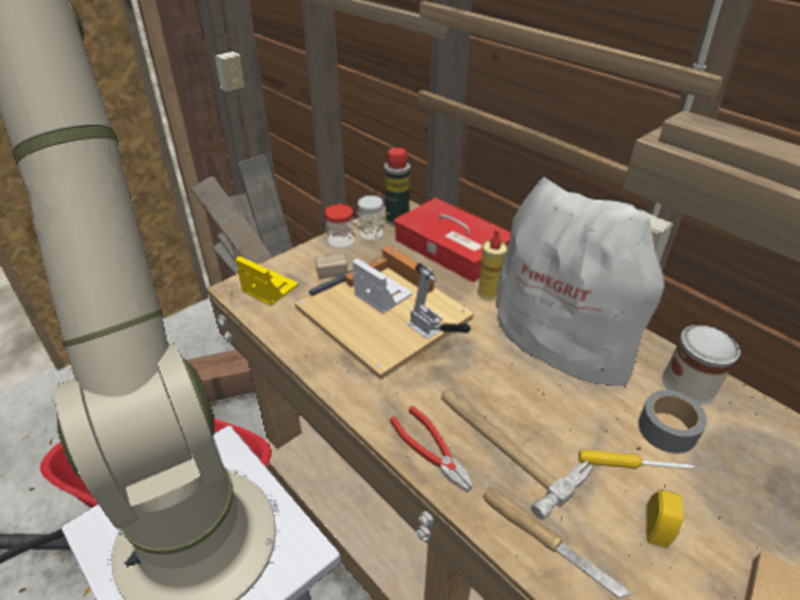

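View pics/top0.png

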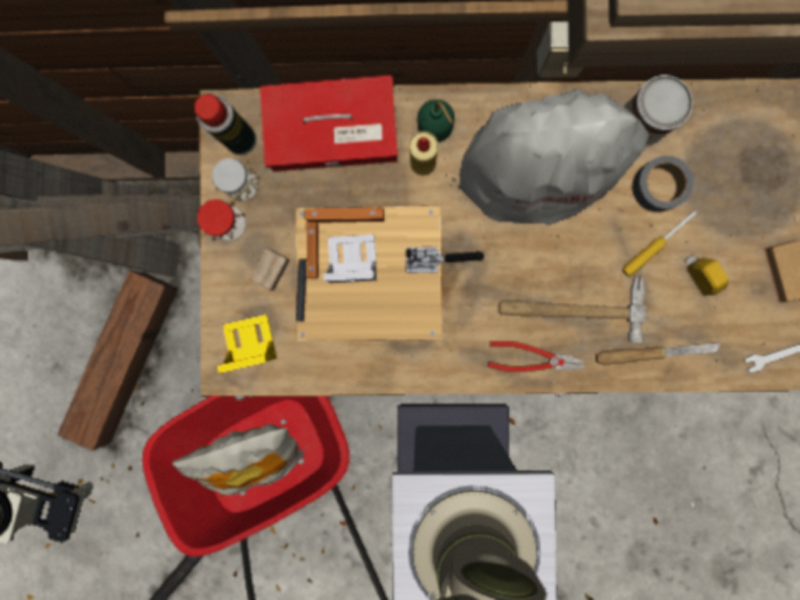

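The scene has two L-shaped plates. One is grey, on the board (top picture 352,258; scene 378,283). The other is yellow, on the bench (top 245,342; scene 262,280). I choose the grey one and check it in a close crop.

```bash
python3 - <<'E'
import cv2,pickle,numpy as np
a=pickle.load(open('top.pkl','rb'))['image'][125:225,180:320,::-1]
b=pickle.load(open('scene.pkl','rb'))['image'][155:245,180:310,::-1]
f=lambda x:cv2.resize(x,(800,int(x.shape[0]*800/x.shape[1])),interpolation=cv2.INTER_CUBIC)
cv2.imwrite('pics/topc.png',f(a));cv2.imwrite('pics/scenec.png',f(b)); print(f(a).shape,f(b).shape)
E
```

```text
(571, 800, 3) (553, 800, 3)
```

View pics/topc.png

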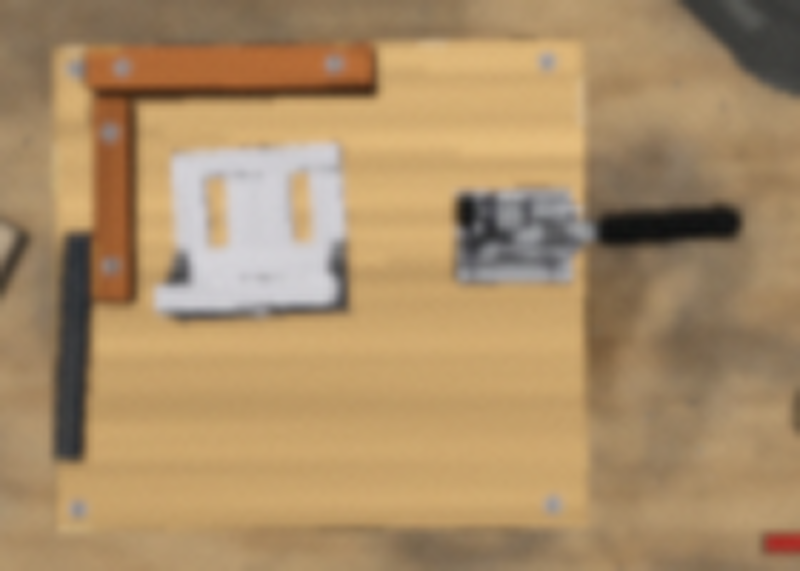

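View pics/scenec.png

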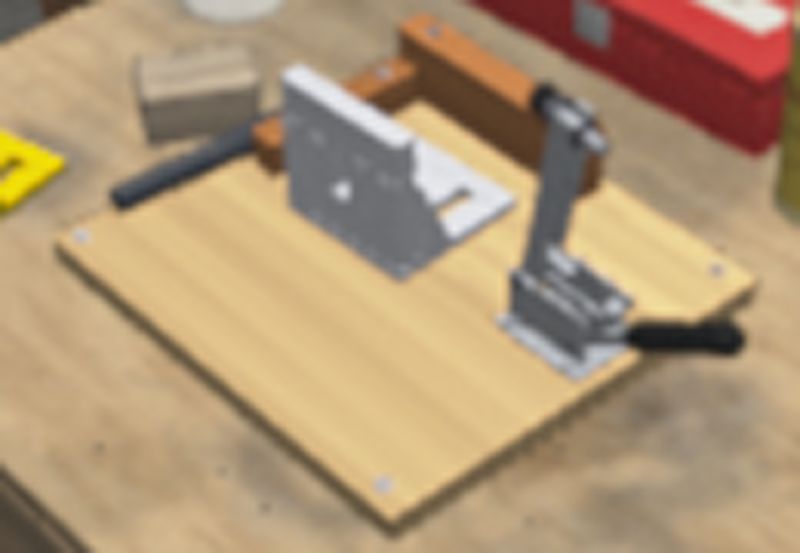

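Both crops show the chosen plate is light grey, lying with its foot up at topc (160..343, 150..310). The board's corners are at topc (56,43), (583,40), (587,528) and (56,528). Next I fit the poses.

```bash
cat >fit.py <<'E'
import cv2,pickle,numpy as np
from scipy.optimize import least_squares
S={n:pickle.load(open(n+'.pkl','rb')) for n in("top","scene")}
def proj(s,X): return cv2.projectPoints(np.array(X,float),cv2.Rodrigues(s['R'])[0],s['t'],s['K'],s['dist_coeffs'])[0][:,0]
def tc(u,v): return ('top',180+(u+.5)*140/800-.5,125+(v+.5)*140/800-.5)
def sc(u,v): return ('scene',180+(u+.5)*130/800-.5,155+(v+.5)*130/800-.5)
def fit(obs,f,x0):
    def res(p): return np.concatenate([proj(S[o[0]],[f(p,l)])[0]-o[1:] for l,o in obs])
    r=least_squares(res,x0,loss='soft_l1'); return r.x,r.fun.reshape(-1,2)
def Rz(a): return np.array([[np.cos(a),-np.sin(a),0],[np.sin(a),np.cos(a),0],[0,0,1]])
planar=lambda p,l: np.r_[p[:2],0]+Rz(p[2])@l
def main():
    J=[((.14,.1,.018),tc(56,43)),((.14,-.184,.018),tc(583,40)),((-.12,-.184,.018),tc(587,528)),((-.12,.1,.018),tc(56,528)),
     ((-.12,.1,.018),sc(60,243)),((-.12,-.184,.018),sc(393,525)),((.14,-.184,.018),sc(752,285)),((.11,-.075,.064),tc(375,93)),
     ((.035,-.258,.089),tc(738,221))]
    j,r=fit(J,planar,[.6,.15,0]); print('jig',j.round(4)); print(r.round(1).tolist())
    P=[((.09,.045,.026),tc(173,153)),((.09,-.045,.026),tc(341,145)),((0,.045,.11),tc(157,311)),((0,-.045,.11),tc(338,303)),
     ((.014,.045,.11),tc(157,287)),((.014,.045,.11),sc(300,65)),((.014,-.045,.11),sc(411,138)),((0,-.045,.018),sc(403,278)),((0,.045,.018),sc(290,203)),((.09,-.045,.026),sc(515,203))]
    p,r=fit(P,planar,[.6,.15,0]); print('plate heel',p.round(4)); print(r.round(1).tolist())
    print('plate in jig',(Rz(j[2]).T@np.r_[p[:2]-j[:2],0]).round(4),p[2]-j[2])
    np.save('jig.npy',j)
if __name__=='__main__': main()
E
python3 fit.py
```

```text
jig [ 0.535   0.2399 -0.0048]
[[-0.1, 0.5], [0.3, -0.1], [0.4, -0.1], [0.1, 0.4], [-1.8, -0.9], [-0.9, -0.5], [0.9, -0.7], [0.2, -1.5], [0.3, 0.2]]
plate heel [0.5282 0.2265 0.0371]
[[0.1, -0.3], [0.2, -0.4], [-0.0, 0.2], [0.1, 0.0], [-0.3, -0.5], [-0.4, -0.2], [0.5, -0.2], [-0.9, 1.3], [-0.6, 1.1], [0.2, -0.6]]
plate in jig [-0.0068 -0.0135  0.    ] 0.041844430194603474
```

```bash
cat >h.py <<'E'
from bench import bot,hand,kinematics,vision
import numpy as np,cv2
from fit import Rz
j=np.load('jig.npy')
def W(x,y,z): return np.r_[j[:2],0]+Rz(j[2])@[x,y,z]
DOWN=Rz(j[2])@np.diag([1,-1,-1.])
def pitch(a):  # tool z forward and down by a, tool y = -jig y
    t=np.array([np.cos(a),0,-np.sin(a)]);y=np.array([0,-1,0.])
    return Rz(j[2])@np.c_[np.cross(y,t),y,t]
def st(): print('t %.1f'%bot.current_time(),bot.current_ee_pos().round(4),'F',bot.current_force().round(1))
E
python3 - <<'E'
from h import *
print(bot.current_ee_rot().round(2).tolist())
for R in(DOWN,DOWN@np.diag([-1,-1,1])): print(kinematics.ik(W(.027,-.013,.096),R))
for a in(20,30,40,50,60):
  for s in(1,-1):
    R=pitch(np.radians(a))@np.diag([s,s,1])
    print(a,s,[None if (q:=kinematics.ik(W(.05,y,z),R)) is None else q.round(2).tolist() for y,z in((-.27,.045),(-.253,.055),(-.2,.12),(-.15,.12))])
E
```

```text
[[-0.96, 0.28, -0.0], [0.28, 0.96, -0.0], [-0.0, -0.0, -1.0]]
[-0.86431816  0.6965377   0.6055321   2.00401483 -0.65566114  0.64220787
 -1.39965849]
[-0.42520043  0.61405898 -0.07710748  1.97539603  0.08431224  0.55513092
  1.00607074]
20 1 [None, None, None, None]
20 -1 [None, None, None, None]
30 1 [None, None, None, None]
30 -1 [None, None, None, None]
40 1 [None, None, None, None]
40 -1 [None, None, None, None]
50 1 [None, None, [0.24, 0.67, -0.73, 2.51, 2.35, 0.86, 2.16], [0.11, 0.67, -0.73, 2.49, 2.25, 0.89, 2.14]]
50 -1 [None, None, [0.45, 0.82, -1.1, 2.5, 2.16, 1.06, -0.72], [0.32, 0.82, -1.1, 2.48, 2.09, 1.11, -0.77]]
60 1 [[0.31, 0.74, -0.55, 2.43, 2.47, 0.62, 2.23], [0.27, 0.71, -0.55, 2.43, 2.43, 0.61, 2.23], [0.03, 0.53, -0.37, 2.4, 2.3, 0.41, 2.2], [-0.09, 0.54, -0.36, 2.38, 2.17, 0.44, 2.23]]
60 -1 [[0.63, 0.95, -1.1, 2.41, 2.09, 0.94, -0.43], [0.6, 0.93, -1.1, 2.41, 2.06, 0.94, -0.45], [0.5, 0.75, -1.1, 2.37, 1.87, 0.83, -0.44], [0.38, 0.75, -1.1, 2.35, 1.82, 0.88, -0.49]]
```

```bash
cat >>h.py <<'E'
def tool(t,roll=0):  # tool z = t (jig frame); roll 0: tool y as near horizontal as can be
    t=np.array(t,float)/np.linalg.norm(t); y=np.cross(t,[0,0,1.]); y/=np.linalg.norm(y); x=np.cross(y,t)
    c,s=np.cos(roll),np.sin(roll)
    return Rz(j[2])@np.c_[c*x+s*y,-s*x+c*y,t]
E
python3 - <<'E'
from h import *
m=np.array([0,.54,.84])
out=[]
for p in(25,35,45,55,65):
  for az in range(0,360,20):
    a,z=np.radians(p),np.radians(az)
    t=[np.cos(a)*np.cos(z),np.cos(a)*np.sin(z),-np.sin(a)]
    rolls=[]
    for r in(0,90,180,270):
      R=tool(t,np.radians(r))
      qs=[kinematics.ik(W(.035,y,zz)+R[:,2]*.015,R) for y,zz in((-.27,.035),(-.253,.055),(-.2,.12),(-.15,.12))]
      if all(q is not None for q in qs): rolls.append(r)
    if rolls: out.append((round(float(np.sqrt(1-(m@t)**2)),2),p,az,rolls))
for o in sorted(out,key=lambda o:-o[0])[:22]: print(o)
E
```

```text
(1.0, 25, 40, [90])
(1.0, 25, 120, [0, 90, 180, 270])
(1.0, 25, 140, [0, 90, 180, 270])
(1.0, 35, 80, [0, 90, 180, 270])
(1.0, 35, 100, [0, 90, 180, 270])
(1.0, 35, 120, [0, 90, 180, 270])
(0.99, 25, 80, [0, 90, 180, 270])
(0.99, 25, 100, [0, 90, 180, 270])
(0.98, 25, 160, [0, 90, 180, 270])
(0.98, 35, 40, [0, 90, 180, 270])
(0.98, 35, 140, [0, 90, 180, 270])
(0.98, 45, 80, [0, 90, 180, 270])
(0.98, 45, 100, [0, 90, 180, 270])
(0.96, 45, 60, [0, 180, 270])
(0.96, 45, 120, [0, 90, 180, 270])
(0.94, 35, 160, [0, 90, 180, 270])
(0.94, 45, 40, [0, 90, 180, 270])
(0.94, 45, 140, [0, 90, 180, 270])
(0.93, 25, 180, [0, 90, 180])
(0.92, 55, 80, [0, 90, 180, 270])
(0.92, 55, 100, [0, 90, 180, 270])
(0.91, 55, 60, [0, 180, 270])
```

```bash
cat >>h.py <<'E'
D=DOWN@np.diag([-1,-1,1])
def shot(n,name='scene'):
    s=vision.snapshot(name); i=s['image']; i=i[155:245,180:310] if name=='scene' else i[125:225,180:320]
    cv2.imwrite(f'pics/{n}.png',cv2.resize(i[:,:,::-1],None,fx=5,fy=5,interpolation=cv2.INTER_CUBIC))
E
python3 - <<'E'
from h import *
hand.close_gripper(20)
p=np.array([.564,.228,.20]); bot.move_to(p,D); st()
p[2]=.096; bot.line_to(p,.15); st()
for x,z in((.545,.096),(.53,.096),(.515,.094),(.50,.09),(.488,.086)):
    bot.line_to([x,.228,z],.05); st()
bot.pause(.5); shot('tip')
E
```

```text
t 3.7 [0.5637 0.2293 0.2   ] F [-0.5  0.8 -0.5]
t 4.5 [0.5644 0.2283 0.0966] F [-0.2 -0.1  0.3]
t 5.0 [0.5454 0.2282 0.0965] F [ 1.4 -0.4  0.7]
t 5.5 [0.5295 0.2279 0.0959] F [ 1.5 -0.7 -0.5]
t 6.0 [0.5146 0.2282 0.094 ] F [ 0.  -0.6  0.4]
t 6.4 [0.5001 0.2281 0.09  ] F [ 0.5 -0.3 -0.7]
t 6.8 [0.4877 0.228  0.0859] F [ 0.3 -0.4 -0.2]
```

View pics/tip.png

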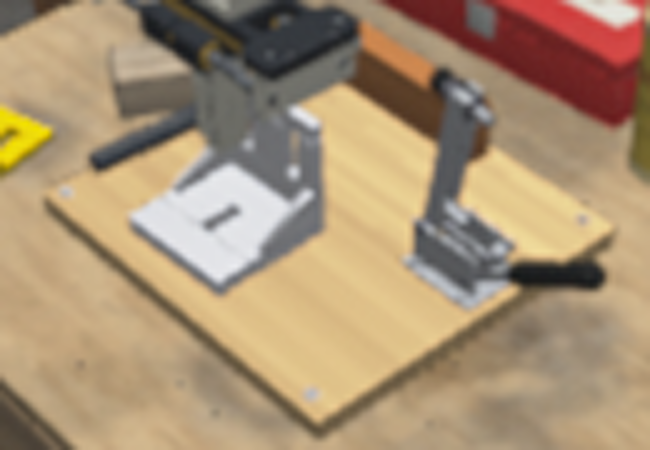

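The plate is now standing: foot end at crop (130..222, 215..290), heel right at (323,230). Next I push it towards the fence, keeping the finger low.

```bash
python3 - <<'E'
from h import *
from fit import fit,planar
c=lambda u,v:('scene',180+(u+.5)/5-.5,155+(v+.5)/5-.5)
p,r=fit([((-.092,-.045,.018),c(222,292)),((-.092,.045,.032),c(131,215)),((-.092,-.045,.032),c(222,277)),((0,-.045,.018),c(324,230)),((0,-.045,.108),c(322,124))],planar,[.53,.23,0])
print(p.round(4),r.round(1).tolist()); st()
y=p[1]
bot.line_to([.488,y,.043],.1); st()
bot.line_to([.51,y,.042],.08); st()
for x in(.54,.57,.60,.612):
    bot.line_to([x,y,.042],.05); st()
shot('push1')
E
```

```text
[0.5322 0.2277 0.0454] [[-0.1, 0.8], [-0.4, -0.3], [-0.4, 0.5], [0.5, -0.3], [0.4, -0.9]]
t 7.4 [0.4881 0.228  0.086 ] F [0.3 0.6 0.4]
t 7.9 [0.488  0.2277 0.0429] F [ 1.1  0.9 -0.3]
t 8.4 [0.5105 0.2276 0.0422] F [-0.4  0.6  0.6]
t 9.1 [0.5399 0.2277 0.042 ] F [ 0.  -0.2  2.6]
t 9.9 [0.5698 0.2276 0.0419] F [-0.2 -0.2 -0.5]
t 10.6 [0.5997 0.2276 0.0419] F [0.6 0.4 0.1]
t 11.0 [0.6123 0.2277 0.0419] F [-1.  -0.2 -0.4]
```

View pics/push1.png

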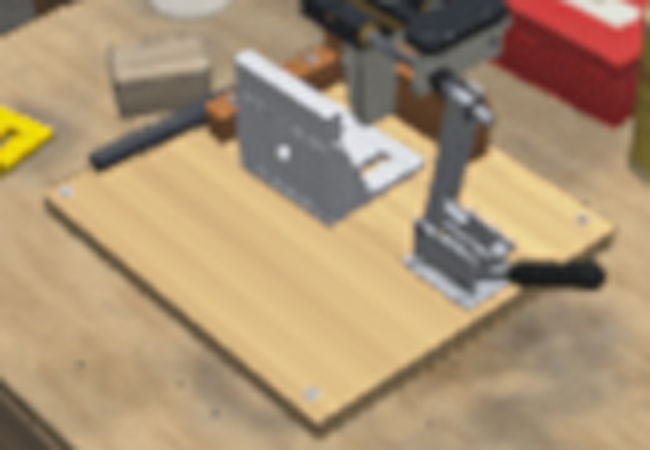

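The plate tipped back onto its back, with the heel at crop (330,222) and the foot's top edge from (240,52) to (340,130). The fingers probably touched the upright high up. I'll tip it again, then push with the tool tilted so that the fingertip leads.

```bash
python3 - <<'E'
from h import *
from fit import fit,planar
c=lambda u,v:('scene',180+(u+.5)/5-.5,155+(v+.5)/5-.5)
p,r=fit([((0,-.045,.018),c(330,223)),((0,.045,.018),c(240,163)),((.014,.045,.11),c(245,51)),((.014,-.045,.11),c(340,118)),((.09,-.045,.026),c(423,162))],planar,[.53,.23,0])
print(p.round(4),r.round(1).tolist()); st()
for pd in(55,60,65,70,75):
  R=pitch(np.radians(pd))
  for s in(1,-1):
    print(pd,s,[kinematics.ik([x,y,.045],R@np.diag([s,s,1])) is not None for x,y in((.48,.228),(.52,.228),(.56,.228),(.63,.228),(.61,.27))])
E
```

```text
[0.5323 0.2265 0.0223] [[-0.6, 1.4], [-0.4, 0.8], [0.5, -0.4], [0.2, -1.8], [0.3, -0.3]]
t 11.1 [0.612  0.2277 0.0419] F [0.3 0.9 0.9]
55 1 [False, True, True, True, True]
55 -1 [False, True, True, True, True]
60 1 [True, True, True, True, True]
60 -1 [True, True, True, True, True]
65 1 [True, True, True, True, True]
65 -1 [True, True, True, True, True]
70 1 [True, True, True, False, False]
70 -1 [True, True, True, True, True]
75 1 [True, False, False, True, True]
75 -1 [True, True, True, True, True]
```

```bash
cat >>h.py <<'E'
T=pitch(np.radians(62))@np.diag([-1,-1,1])
E
python3 - <<'E'
from h import *
y=.2275
bot.line_to([.585,y,.096],.12)
bot.line_to([.56,y,.096],.1)
for x,z in((.53,.096),(.50,.09),(.488,.086)): bot.line_to([x,y,z],.06); st()
bot.pause(.3)
bot.line_to([.487,y,.075],.1,T); st()
bot.line_to([.487,y,.041],.08); st()
bot.line_to([.515,y,.041],.03); st()
bot.line_to([.54,y,.041],.03); st()
shot('push2')
E
```

```text
t 12.8 [0.5301 0.2276 0.0962] F [ 0.4 -0.4  1.4]
t 13.4 [0.5001 0.2277 0.0901] F [-0.2  0.6  1.2]
t 13.8 [0.4876 0.2275 0.0859] F [-0.4 -0.   0.8]Traceback (most recent call last):
  File "<stdin>", line 7, in <module>
bench.Unreachable: the arm cannot follow that straight line within its joint ranges
```

```bash
python3 - <<'E'
from h import *
print(bot.current_q().round(2))
for pd in(62,66,70,74):
  R=pitch(np.radians(pd))
  for s in(1,-1):
    print(pd,s,*[None if (q:=kinematics.ik(p,R@np.diag([s,s,1]))) is None else q.round(2).tolist() for p in([.487,.2275,.17],[.487,.2275,.041],[.63,.2275,.041],[.61,.27,.041])])
E
```

```text
[-0.53  0.57 -0.02  2.14  0.02  0.43  1.  ]
62 1 [-0.68, 0.38, -0.09, 2.4, 1.59, 0.36, 2.42] [-0.71, 0.69, -0.05, 2.49, 2.38, 0.54, 1.58] [-0.51, 0.71, -0.07, 2.21, 2.16, 0.36, 2.03] [-0.61, 0.72, -0.06, 2.2, 2.04, 0.37, 2.06]
62 -1 [0.02, 0.59, -1.1, 2.36, 1.51, 0.9, -0.63] [-0.05, 0.95, -1.1, 2.44, 1.83, 1.19, -0.94] [0.13, 1.0, -1.1, 2.16, 1.81, 1.09, -0.53] [0.04, 1.0, -1.1, 2.16, 1.78, 1.13, -0.59]
66 1 None [-0.63, 0.66, -0.11, 2.44, 2.24, 0.44, 1.76] [-0.45, 0.71, -0.13, 2.16, 1.85, 0.31, 2.37] [-0.54, 0.71, -0.12, 2.15, 1.76, 0.33, 2.37]
66 -1 [-1.02, 0.4, 0.42, 2.38, 1.01, 0.11, -0.08] [-0.01, 0.92, -1.1, 2.4, 1.76, 1.09, -0.83] [0.05, 0.89, -0.92, 2.12, 1.7, 0.87, -0.47] [-0.14, 0.82, -0.74, 2.13, 1.67, 0.74, -0.57]
70 1 [-1.2, 0.47, 0.73, 2.34, -0.7, 0.19, -1.47] [-0.56, 0.65, -0.17, 2.39, 2.04, 0.36, 2.0] None None
70 -1 [-1.0, 0.4, 0.43, 2.33, 0.23, 0.16, 0.72] [0.03, 0.91, -1.1, 2.36, 1.68, 1.02, -0.72] [-0.52, 0.7, 0.0, 2.11, 1.44, 0.17, -0.37] [-0.6, 0.7, 0.01, 2.11, 1.38, 0.2, -0.38]
74 1 [-1.27, 0.53, 0.92, 2.3, -0.9, 0.37, -1.23] [-0.48, 0.64, -0.24, 2.34, 1.74, 0.32, 2.33] [-0.73, 0.73, 0.35, 2.08, -0.75, 0.15, -1.34] [-0.81, 0.74, 0.36, 2.08, -0.61, 0.15, -1.55]
74 -1 [-0.87, 0.39, 0.29, 2.28, 0.19, 0.26, 0.78] [0.06, 0.9, -1.1, 2.31, 1.58, 0.96, -0.6] [-0.62, 0.71, 0.18, 2.07, 0.15, 0.12, 0.92] [-0.72, 0.71, 0.2, 2.07, 0.14, 0.13, 0.85]
```

```bash
sed -i 's/^T=.*/T=pitch(np.radians(62))/' h.py; python3 - <<'E'
from h import *
y=.2275
bot.line_to([.478,y,.2],.15)
bot.move_to([.482,y,.15],T); st()
bot.line_to([.482,y,.041],.1); st()
bot.line_to([.513,y,.041],.04); st()
bot.line_to([.54,y,.041],.03); st()
shot('push2')
E
```

```text
t 16.5 [0.4822 0.2273 0.1498] F [-0.1  0.4 -0.6]
t 17.7 [0.4822 0.2276 0.0416] F [-0.2 -1.   0. ]
t 18.6 [0.5127 0.2275 0.0409] F [ 0.1 -1.3  0.4]
t 19.7 [0.5386 0.2276 0.0406] F [-5.9  0.3  2.4]
```

View pics/push2.png

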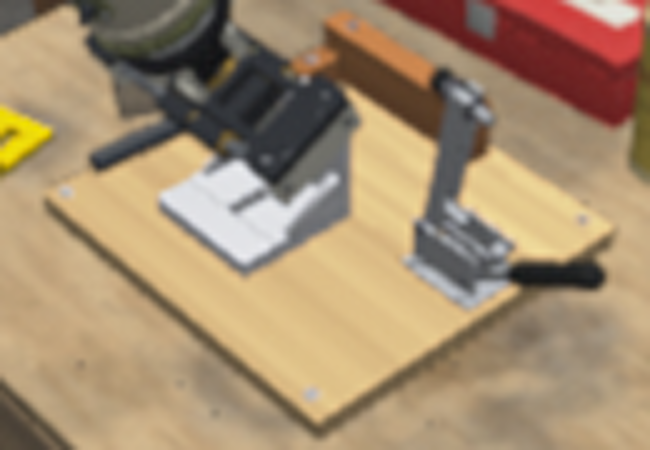

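The plate is standing and sliding: foot end at crop (160..245, 200..270), upright intact. I continue towards the fence, then sideways to the stop, then home, watching the force.

```bash
cat >>h.py <<'E'
def press(d,n,step,lim,v=.03):
    d=np.array(d,float); a=[]
    for i in range(n):
        p=bot.current_ee_pos() if i==0 else p
        p=p+d*step; bot.line_to(p,v); F=np.mean([bot.current_force() for _ in range(3)],0); a.append(round(float(F@d),1))
        if -F@d>lim: break
    print(a); st()
E
python3 - <<'E'
from h import *
y=.2275
bot.line_to([.58,y,.040],.045); st()
bot.line_to([.615,y,.040],.045); st()
bot.line_to([.597,y,.041],.06)
bot.line_to([.597,y+.014,.040],.05)
press([0,1,0],14,.003,11); 
shot('side','scene'); shot('sidetop','top')
E
```

```text
t 20.8 [0.5797 0.2274 0.0397] F [-0.  -0.9 -0.6]
t 21.7 [0.6189 0.228  0.0446] F [-4.6 -3.4 36.1]
[-1.2, -0.8, 0.8, 0.7, 0.3, 0.6, 0.2, 0.3, 0.4, 0.1, -4.6, -5.8, -6.8, -9.7]
t 26.3 [0.6016 0.2705 0.0446] F [-1.5 -9.7 14.2]
```

View pics/side.png

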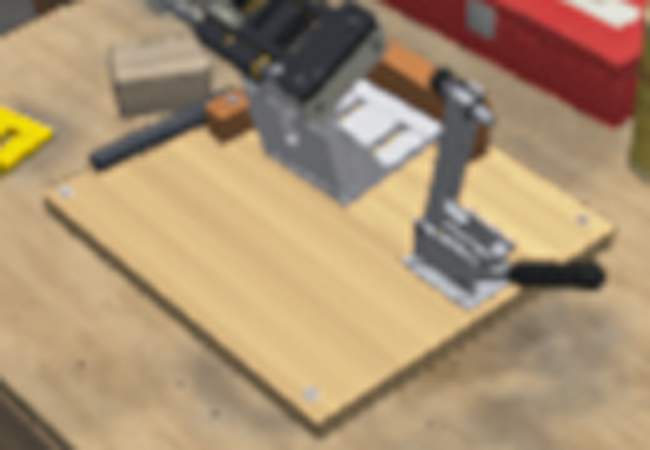

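It tipped back again: heel at crop (268..345, 150..205), upright's far corner at (440,130). Friction is high, so after re-tipping I will push on the 14 mm high end face of the foot, which is much lower.

```bash
python3 - <<'E'
from h import *
from fit import fit,planar
c=lambda u,v:('scene',180+(u+.5)/5-.5,155+(v+.5)/5-.5)
p,r=fit([((0,-.045,.018),c(345,206)),((0,.045,.018),c(266,150)),((.09,-.045,.026),c(441,130)),((.09,.045,.026),c(360,80))],planar,[.55,.24,0])
print(p.round(4),r.round(1).tolist())
y=p[1]
bot.line_to([.60,y,.16],.2)
bot.move_to([p[0]+.036,y,.16],D); st()
bot.line_to([p[0]+.036,y,.096],.12); st()
for dx,z in((0,.096),(-.03,.09),(-.044,.086)): bot.line_to([p[0]+dx,y,z],.06); st()
bot.line_to([p[0]-.115,y,.13],.2)
bot.line_to([p[0]-.125,y,.08],.15); st()
shot('stand')
E
```

```text
[0.5605 0.2365 0.0036] [[0.6, -0.3], [-1.0, -1.4], [0.8, 1.7], [-0.5, 0.2]]Traceback (most recent call last):
  File "<stdin>", line 7, in <module>
bench.Unreachable: the arm cannot follow that straight line within its joint ranges
```

```bash
python3 - <<'E'
from h import *
px,y=.5595,.2365
def up():
    for P in([.612,y,.13],[.612,y,.11],[.612,.25,.10],[.607,.265,.09]):
        try: bot.line_to(P,.15); return P
        except bot.Unreachable: pass
print(up()); st()
bot.move_to([px+.04,y,.16],D); st()
bot.line_to([px+.036,y,.096],.12); st()
for dx,z in((0,.096),(-.03,.09),(-.044,.086)): bot.line_to([px+dx,y,z],.06); st()
bot.line_to([px-.115,y,.13],.2)
bot.line_to([px-.125,y,.08],.15); st()
shot('stand')
E
```

```text
[0.612, 0.2365, 0.13]
t 27.2 [0.6115 0.2376 0.1297] F [-0.3  0.4  0.3]
t 28.6 [0.5991 0.2362 0.1593] F [ 0.4 -0.8  0. ]
t 29.3 [0.5958 0.2366 0.0963] F [-0.2 -0.2  0.1]
t 30.0 [0.56   0.2367 0.0963] F [2.  0.4 0.8]
t 30.7 [0.5289 0.2365 0.09  ] F [-2.2  0.   0.7]
t 31.1 [0.5153 0.2365 0.0859] F [1.  0.1 0.2]
t 32.1 [0.4351 0.2362 0.0794] F [-0.2 -1.5  0.5]
```

View pics/stand.png

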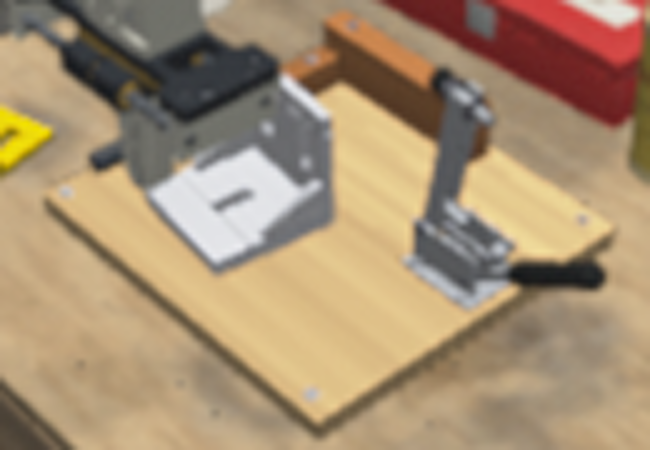

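The plate is standing again: foot end at crop (150..220, 190..272), heel right at (332,218). I'll fit its pose and push the foot's end face.

```bash
python3 - <<'E'
from h import *
from fit import fit,planar
c=lambda u,v:('scene',180+(u+.5)/5-.5,155+(v+.5)/5-.5)
p,r=fit([((-.092,-.045,.018),c(220,273)),((-.092,.045,.032),c(149,190)),((-.092,-.045,.032),c(217,259)),((0,-.045,.018),c(333,219)),((0,-.045,.108),c(331,117))],planar,[.55,.23,0])
print(p.round(4),r.round(1).tolist())
e=planar(p,np.array([-.092,0,0]));print(e)
np.save('p.npy',p)
E
```

```text
[ 0.5486  0.2292 -0.1066] [[-0.4, 0.7], [-1.0, -0.6], [0.0, 0.2], [0.6, 0.3], [0.6, -1.0]]
[0.45713538 0.23900478 0.        ]
```

```bash
python3 - <<'E'
from h import *
bot.line_to([.436,.226,.026],.15); st()
bot.line_to([.48,.228,.026],.05); st()
bot.line_to([.5345,.232,.026],.05); st()
bot.line_to([.526,.232,.03],.1)
bot.line_to([.526,.236,.10],.15)
bot.line_to([.600,.238,.10],.2)
bot.line_to([.600,.238,.042],.12); st()
bot.line_to([.600,.252,.042],.05); st()
press([0,1,0],9,.003,13,.05)
shot('s2'); shot('s2t','top')
E
```

```text
t 32.7 [0.4364 0.2261 0.0265] F [0.1 0.4 0. ]
t 33.7 [0.4787 0.2272 0.0261] F [-5.4 -0.8  2.9]
t 35.0 [0.5329 0.2313 0.0261] F [-5.9 -1.5  3.3]
t 37.0 [0.5998 0.2382 0.0422] F [ 0.8  0.2 -0.4]
t 37.4 [0.6    0.2526 0.0423] F [ 0.5  0.1 -0.6]
[-0.2, 0.1, -0.6, 1.0, -0.3, 0.7, 0.2, -5.6, -8.2]
t 39.7 [0.5995 0.2767 0.0421] F [-1.9 -8.2  2.8]
```

```bash
python3 - <<'E'
from h import *
press([0,1,0],6,.003,14,.06)
shot('s3')
E
```

```text
[-9.9, -13.6, -20.8]
t 40.5 [0.5993 0.2775 0.0419] F [ -1.4 -20.8   8.8]
```

View pics/s3.png

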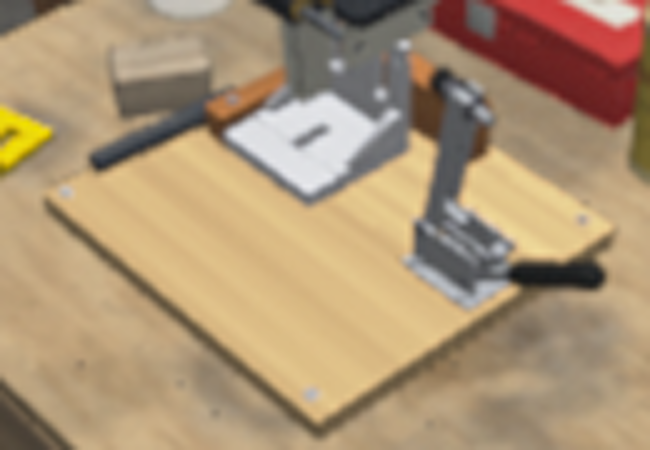

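The plate stands upright against the side stop: foot end at crop (225..310, 135..200), heel right at (408,150). Now the last push to the fence on the foot's end.

```bash
python3 - <<'E'
from h import *
from fit import fit,planar
c=lambda u,v:('scene',180+(u+.5)/5-.5,155+(v+.5)/5-.5)
p,r=fit([((-.092,-.045,.018),c(310,203)),((-.092,.045,.032),c(224,133)),((-.092,-.045,.032),c(309,190)),((0,-.045,.018),c(410,151)),((0,-.045,.108),c(408,45))],planar,[.63,.25,0])
print(p.round(4),r.round(1).tolist(),'home',W(.11,.01,0))
p0=bot.current_ee_pos()
bot.line_to(p0+[0,-.006,0],.1)
bot.line_to([.597,.262,.10],.2)
bot.line_to([.520,.250,.10],.2)
bot.line_to([.520,.250,.026],.2); st()
bot.line_to([.535,.250,.026],.06)
press([1,0,0],9,.003,16,.06)
E
```

```text
[0.6309 0.2516 0.0056] [[-0.2, 1.0], [-0.3, -0.5], [-0.1, 0.4], [-0.1, -0.3], [0.6, -0.5]] home [0.64506233 0.24935049 0.        ]
t 42.4 [0.5206 0.25   0.0258] F [0.3 0.8 0. ]
[-1.1, -4.2, -7.2, -9.9, -17.3]
t 44.0 [0.5451 0.2499 0.0265] F [-17.3   0.1  13.1]
```

```bash
cat >>h.py <<'E'
def hpose(th,off,r=.085,flip=0):
    ph=np.radians(-57)+th; h=np.array([0,np.sin(ph),np.cos(ph)]); m=np.array([0,np.cos(ph),-np.sin(ph)])
    s=np.clip(th/1.4,0,1); az,p=np.radians(40*(1-s)),np.radians(40+20*s)
    t=np.array([np.cos(p)*np.cos(az),np.cos(p)*np.sin(az),-np.sin(p)])
    c=np.array([.035,-.164,.028])+r*h-off*m+.012*t
    return c,t,tool(t,np.pi*flip)
E
python3 - <<'E'
from h import *
press([1,0,0],3,.003,26,.06)
p=bot.current_ee_pos(); bot.line_to(p+[-.012,0,.004],.1)
bot.line_to([.50,.25,.2],.25); st()
for f in(0,1):
  c,t,R=hpose(0,.034,flip=f)
  print(f,[None if (q:=kinematics.ik(W(*(c-t*.1)),R)) is None else q.round(2).tolist()])
  for th in(0,.35,.7,1.05,1.4):
    c,t,R=hpose(th,.024,flip=f); q=kinematics.ik(W(*c),R); print(th,None if q is None else q.round(2).tolist())
E
```

```text
[-9.2, -17.8, -24.8]
t 44.8 [0.5452 0.2499 0.0262] F [-24.8   1.1  19.5]
t 46.0 [0.5    0.2497 0.1992] F [-0.4  0.2  0.4]
0 [[1.08, 0.92, -0.94, 2.48, 3.44, 0.38, 2.49]]
0 [0.79, 0.99, -0.75, 2.43, 3.45, 0.58, 2.41]
0.35 [0.74, 0.93, -0.92, 2.49, 2.91, 0.68, 2.62]
0.7 [0.57, 0.81, -0.92, 2.5, 2.61, 0.75, 2.52]
1.05 [0.4, 0.73, -0.91, 2.46, 2.27, 0.76, 2.48]
1.4 [-0.15, 0.56, -0.28, 2.41, 2.33, 0.45, 2.06]
1 [[1.16, 1.01, -1.1, 2.48, 2.99, 0.35, -0.2]]
0 [0.98, 1.17, -1.1, 2.42, 2.83, 0.54, -0.04]
0.35 [0.83, 1.03, -1.1, 2.49, 2.68, 0.72, -0.25]
0.7 [0.66, 0.9, -1.1, 2.5, 2.44, 0.83, -0.42]
1.05 [0.5, 0.81, -1.1, 2.46, 2.15, 0.87, -0.51]
1.4 [0.37, 0.79, -1.1, 2.38, 1.87, 0.92, -0.55]
```

```bash
python3 - <<'E'
from h import *
bot.line_to([.46,.02,.24],.35); st()
c,t,R=hpose(0,.034,flip=1); P=W(*(c-t*.1))
for dz in(.14,.1,.06,0):
    q=kinematics.ik(P+[0,-.01,dz],R); print(dz,None if q is None else q.round(2).tolist())
print(P,bot.current_q().round(2))
E
```

```text
t 46.8 [0.46   0.0206 0.2393] F [ 0.2 -0.2 -0.4]
0.14 None
0.1 [1.25, 0.73, -1.13, 2.41, 3.87, 0.15, -1.22]
0.06 [1.21, 0.83, -1.11, 2.44, 3.36, 0.21, -0.65]
0 [1.19, 1.01, -1.1, 2.46, 3.0, 0.32, -0.19]
[ 0.51696    -0.05717896  0.10234483] [-0.19  0.26  0.03  2.16 -0.01  0.73  1.41]
```

```bash
python3 - <<'E'
from h import *
c,t,R=hpose(0,.034,flip=1); P=W(*(c-t*.1))
bot.move_joints(kinematics.ik(P+[0,-.01,.06],R)); st()
bot.move_joints(kinematics.ik(P,R)); st()
bot.line_to(W(*c),.12); st()
for th in np.arange(.0,.61,.15):
    c,t,R=hpose(th,.024,flip=1); bot.line_to(W(*c),.06,R); st()
print(bot.current_q().round(2)); shot('h1')
E
```

```text
t 49.6 [ 0.5172 -0.067   0.1624] F [0.  0.3 0.2]
t 50.0 [ 0.5166 -0.0559  0.1021] F [0.6 0.2 1.1]
t 51.0 [ 0.5755 -0.0087  0.0385] F [-0.3 -0.   0.7]
t 51.3 [ 0.5759 -0.0028  0.0472] F [0.2 0.2 0.2]
t 51.6 [0.5762 0.002  0.0589] F [-0.5 -0.6 -0.1]
t 52.0 [0.5765 0.0077 0.0697] F [ 0.4  0.2 -0.5]
t 52.4 [0.5766 0.015  0.0795] F [-0.7  0.3  0.5]
t 52.7 [0.5766 0.0239 0.0881] F [ 0.4 -0.3 -0.6]
[ 0.55  0.8  -0.8   2.51  2.82  0.71 -0.73]
```

```bash
cat >>h.py <<'E'
from fit import proj
def handle():
    out={}
    for n in("scene","top"):
        s=vision.snapshot(n); g=s['image'].mean(2)
        sc=[]
        for th in np.arange(0,1.45,.1):
            ph=np.radians(-57)+th
            uv=proj(s,[W(.035,-.164+r*np.sin(ph),.028+r*np.cos(ph)) for r in np.linspace(.05,.11,9)]).round().astype(int)
            sc.append(int(np.median(g[uv[:,1],uv[:,0]])))
        out[n]=sc
    print(out)
E
python3 -c "
from h import *
handle()"
```

```text
{'scene': [85, 84, 150, 191, 84, 89, 84, 66, 55, 59, 59, 72, 74, 78, 77], 'top': [138, 132, 133, 138, 118, 28, 17, 12, 16, 44, 84, 139, 161, 166, 152]}
```

```bash
python3 - <<'E'
from h import *
for th in np.arange(.75,1.66,.1):
    c,t,R=hpose(th,.022,flip=1)
    try: bot.line_to(W(*c),.06,R)
    except bot.Unreachable: print('unreach',th); break
    F=np.linalg.norm(bot.current_force()); print(round(th,2),bot.current_force().round(1))
    if F>28: break
st(); handle()
E
```

```text
0.75 [-0.2  0.6  0.4]
0.85 [-0.3  0.6  0.5]
0.95 [-0.4  0.6  0.5]
1.05 [0.2 0.7 0.7]
1.15 [ 0.6 -0.3 -0.5]
1.25 [-0.3 -0.1 -0.1]
1.35 [-0.6 -0.8  0.3]
1.45 [-1.7 -6.2  2.1]
1.55 [-14.5 -28.6  32.6]
t 55.6 [0.5751 0.0909 0.1025] F [-14.5 -28.6  32.6]
{'scene': [165, 178, 193, 192, 191, 192, 195, 187, 112, 76, 54, 57, 57, 52, 48], 'top': [126, 126, 124, 123, 120, 101, 94, 98, 115, 176, 149, 135, 110, 88, 42]}
```

```bash
python3 - <<'E'
from h import *
p=bot.current_ee_pos()
bot.line_to(p+[0,-.05,.01],.12); 
try: bot.line_to(p+[-.05,-.09,.04],.15)
except bot.Unreachable: print('u')
st(); handle()
for n in("scene","top"):
    s=vision.snapshot(n); hsv=cv2.cvtColor(s['image'],cv2.COLOR_RGB2HSV)[:,:,1].astype(np.float32)
    def samp(P):
        uv=proj(s,P).astype(np.float32); return cv2.remap(hsv,uv[:,0],uv[:,1],cv2.INTER_LINEAR).ravel().round().astype(int).tolist()
    xs=np.arange(.006,.034,.003)
    print(n,'foot end, edge .018:'); [print(y,samp([W(x,y,.032) for x in xs])) for y in(-.015,.04)]
    ys=np.arange(-.047,-.022,.003)
    print('right side, edge -.035:'); [print(x,samp([W(x,y,.032) for y in ys])) for x in(.028,.048)]
E
```

```text
t 57.0 [0.5259 0.0012 0.1429] F [-0.4  0.1  0.1]
{'scene': [163, 111, 81, 58, 63, 57, 67, 99, 55, 77, 93, 110, 105, 91, 56], 'top': [122, 122, 120, 119, 116, 97, 91, 96, 122, 179, 103, 86, 18, 14, 15]}
scene foot end, edge .018:
-0.015 [97, 73, 36, 5, 9, 7, 5, 7, 10, 9]
0.04 [97, 73, 33, 13, 11, 8, 6, 5, 5, 5]
right side, edge -.035:
0.028 [80, 48, 15, 12, 11, 7, 4, 5, 7]
0.048 [10, 13, 11, 13, 13, 13, 11, 11, 10]
top foot end, edge .018:
-0.015 [116, 115, 108, 77, 27, 5, 6, 8, 12, 15]
0.04 [115, 115, 110, 81, 26, 4, 6, 5, 6, 5]
right side, edge -.035:
0.028 [70, 69, 70, 58, 21, 5, 5, 5, 5]
0.048 [91, 91, 85, 70, 31, 2, 6, 4, 6]
```

```bash
sed -i 's/np.arange(0,1.45,.1)/np.arange(1.0,1.85,.05)/' h.py; python3 -c "
from h import *
handle()"
```

```text
{'scene': [100, 111, 110, 111, 105, 111, 85, 77, 56, 56, 56, 57, 57, 56, 56, 60, 68], 'top': [104, 94, 86, 39, 18, 16, 15, 13, 13, 14, 19, 23, 29, 65, 120, 150, 150]}
```

```bash
python3 -c "
from h import *
st(); print(bot.hand_in())"
```

```text
t 57.3 [0.5254 0.0014 0.1422] F [-0.  -0.3  0.6]
the job is handed in; nothing more can be done
None
```

I handed the job in at 57.3 s of 72 s: the plate stands upright within about 2 mm of home by camera, and the clamp handle reads about 1.39 rad (no verdict came back); two early pushes tipped the plate back, so I stood it up again and pushed it home by the foot's end face.

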